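Zero the slot reader and hold the reference plate in its beam

ROBOT

A 7-joint arm with a two-finger parallel gripper is mounted at the origin on a cart in front of the work surface, level with it; the furniture and walls round the work are solid. World frame = base frame: x ahead of the robot, y to its left, z up, the work surface at z = 0. Lengths are in m, angles in rad, forces in N, time in s.
With the tool pointing down it reaches from about 0.425 to 0.925 m from the base axis. Payload 6.8 kg.
Tool frame: the origin (TCP) lies at the very end of the fingers, on their centre line; the grasp point (between the pads) lies 19 mm behind it; z points along the fingers, y is the line along which they close (so a half turn about z gives the same grasp; the last joint's range is limited). The gripper opens to 85 mm and grips with 20 to 120 N. Pads are 22 mm wide; open, the fingers measure 114 mm over their backs; the gripper's body (76 mm by 85 mm) begins 54 mm behind the grasp point. The pads swing forward as they close: fully open they stand 13 mm farther back than shut.
Start: joints at [-1.246, 0.477, 0.022, 1.555, -0.011, 1.109, -0.083], TCP at [0.283, 0.613, 0.231] pointing down, gripper open.
Joint ranges: [-2.96, 2.96], [-0.34, 2.1], [-1.41, 1.46], [0.24, 2.44], [-1.37, 4.51], [0.17, 1.92], [-2.96, 2.96]. Speed limits (rad/s): [2.39, 2.39, 3.14, 3.14, 3.14, 3.14, 3.14].

INTERFACE

Orientations are given as a 3x3 rotation matrix whose columns are the frame's x, y, z axes.
In Python, from workcell import manip gives the robot as it stands.
- The arm moves only by the tool play_rows, never from a script. Its arguments are lists of equal length, an entry for each row: "dp": the shift along the tool's x, y, z in cm, a list of three; "rotation": the turn, a rotation vector about the tool's x, y, z in degrees, a list of three. A call has 1 to 10 rows; each row is the pose to reach, as a shift and turn from the pose commanded when the call began, along the tool's axes at that moment; what a row does not reach only later rows make up. A row lasts 1/10 s, in which the tool goes at most 50 mm and 8.59 degrees, less where a joint would pass 70% of its speed; a pose out of reach is approached as far as the arm can. A call with a gripper value outside its range is refused whole. "jaw" is the gripper's target within -1 to 1 (fully open at 1, half-way at 0, shut at -1), set as the call begins (left out, the last holds). The fingers move at their own pace and stop on an object; "grip_force" is the grip in N (left out, the last holds). Time passes only in rows, so rows that repeat a pose let the fingers close. It gives the time, the measured TCP pose, the force, the opening and the grip force at its end, in the units of the state.
- manip.get_state(): the state, without advancing time (a new reading comes with each control period).
- manip.grab_frame(name): name is "side" or "top" or "wrist"; returns a dict with "img" (420x560x3 uint8, red, green, blue), "range_z" (420x560 float32, m along the optical axis (not along the pixel's ray), 0 where there is no reading), "mtx" (3x3 intrinsics, pixels), "world_from_camera" (4x4, takes a point from camera to world coordinates). Camera axes: x right, y down, z forward; pixel columns grow to the right and rows downward; lengths in m; the calibration is good to about 2 mm. The wrist camera is an equidistant fisheye: a pixel r from the principal point sees the ray r / f radians off the axis. A picture is of the moment at which its call begins.
- manip.finish_job(): hands the job in; it is judged then, once.
The state is a dict: "time_s": time; "qpos": joint angles; "dq": joint speeds; "joint_efforts": joint torques, N m; "eef_pos": TCP position; "tool_rot": TCP orientation; "force": force on the tool from outside, world axes, zero at the start; "moment": the same for the moment, N m; "width": opening from 0.0 (shut) to 1.0 (fully open); "grasp_force": force on a finger pad.
Only numpy, scipy, OpenCV 4.12 (cv2) and the standard library are available. Lean on these libraries where they do the work, as an engineer would, in place of code of your own. Each camera call takes 0.05 s, during which the arm holds its last target. There are 200 camera calls.

TASK

Zero the empty slot reader: press its spring plunger all the way down to the stop for a moment and let it come back up. Then take the plate with the flat rectangular grip out of the stand (leave the round-knobbed plate and the small vial where they are) and lower it upright through the slot in the reader's top until the blade fully covers the two lenses, without resting on the reader's base. Finish while still holding it there in the gripper, still; do not let go.

Things in the scene. Friction and masses are not known exactly. Their poses are not given: they have to be found in the camera images.
- reader: White instrument, grey base, fixed, 130 (x) x 200 (y) x 105 mm high. Origin: centre of underside, z up. Housing with plunger at y -100 to -40 mm, 95 mm high; the rest is a slotted deck (top at 105 mm, 10 mm thick) over an open space. Under the slot two black barrels along x end in lenses 24 mm apart, radius 7 mm, centres at x -12 and +12, y +20, height 60 mm. Base top below the slot: 15 mm high.
- reader_slot (a point): Centre of the slot (x 0, y +20 mm of the reader), level with the deck's top, 105 mm above the bench. The slot is 8 mm (x) by 42 mm (y), through the 10 mm deck. Black 45-degree lips round it rise to 110 mm and widen the mouth to about 17 x 51 mm. Axes as the reader's.
- plunger (a joint): Travel of the reader's spring plunger: 0 = up, 0.012 m = fully down on its stop. The spring takes about 1.2 N at the start and 4.8 N at the stop, and lifts the plunger again when let go.
- plunger_top (a point): Centre of the top of the plunger's round black head (28 mm across), 119 mm above the bench when up, at x 0, y -70 mm of the reader. It moves straight down when pressed.
- stand: Low grey block fixed to the bench, foot 70 (x) x 150 (y), block 50 x 150 x 31 mm high, with two slots at y -35 and +35 mm, each 9 (x) x 44 (y) mm, floor 6 mm above the bench. Origin: centre of its underside. Each slot holds one upright plate loosely; either plate may be in either slot. They come out straight up.
- plate_grip (a point): The plate to use, centre of its grip: a white rectangular tab 14 (x) x 36 (y) x 35 (z) mm with flat sides; pinch it across its 14 mm (along x). Below is a bare metal blade 6 (x) x 40 (y) x 100 (z) mm, its lower end 117.5 mm below this point, the lowest 3 mm thinner. Plate 135 mm high, 60 to 130 g, upright in the stand, z up.
- plate_mid (a point): Half-way up the same plate, on its axis, 67.5 mm above its lower end. Axes as plate_grip.
- plate_tip (a point): Centre of the lower end of the same plate's blade. Axes as plate_grip.
- blank_grip (a point): Bystander: a second plate with the same blade but a round white knob (28 mm across) as grip, in the stand's other slot, 70 mm from the first. Also 135 mm high; this point is 117.5 mm above its lower end. Leave it in place.
- sample_vial: Bystander: small screw-cap vial, 26 mm across, 56 mm high, standing on the bench near the work. Origin: centre of its underside. Leave it standing.

How it is judged:
On the way, in this order (a step that is already met when the one before it is completed fails the run):
1. the plunger is pressed down to its stop (over 10.5 of 12 mm, for 0.1 s) while the plate is not in the reader (value of joint plunger above 0.0105 m and horizontal distance between plate_tip and reader_slot above 0.05 m), for 0.1 s.
2. the plate's lower end has passed through the slot, below the deck, with the plunger up again (z of plate_tip in the frame of reader_slot below -0.012 m and horizontal distance between plate_tip and reader_slot below 0.008 m and value of joint plunger below 0.002 m), for 0.1 s.
At the end, for the whole second after the job is handed in: The plate is gripped, still and upright (0.12 rad) in the slot, lower end 17.5 to 53 mm above the reader's underside (lenses covered, off the base), its lower end within 8 mm and grip within 12 mm of the slot's centre from above. Plunger up; other plate and vial within 25 mm, vial upright (z of plate_tip in the frame of reader between 0.0175 and 0.053 m and horizontal distance between plate_tip and reader_slot below 0.008 m and horizontal distance between plate_grip and reader_slot below 0.012 m and angle between plate_tip's own z axis and vertical below 0.12 rad and contact force between the fingers and plate above 1 N and linear speed of plate below 0.02 m/s and value of joint plunger below 0.002 m and distance of each of blank_grip, sample_vial from where it was at the start of the episode below 0.025 m and angle between sample_vial's own z axis and vertical below 0.2 rad); the arm keeps its last pose, push and grip.
It fails at once if the round-knobbed plate is moved by over 40 mm (distance of blank_grip from where it was at the start of the episode above 0.04 m).
It fails at once if the vial is knocked over (angle between sample_vial's own z axis and vertical above 0.6 rad).
It also fails if it takes over 54 s, if anything falls off the work surface, if the arm or the gripper's body presses on something with over 40 N, if the wrist force passes 120 N, or if a joint passes its speed limit or range.

## Working session

There is one attempt and no reset: what is moved stays moved. The work goes in short steps, Python scripts to look and compute and a tool call to move; the robot and the scene stay as the last step left them, time stands still between calls to the robot, and variables do not carry over. Pictures are saved under pics/ and viewed, at most 10 in all, crops included, and the job is handed in when it is done.

Besides the shell and the picture viewer there is one more tool, called after "Request:" by a JSON object that holds its "fn" and its "kwargs", one argument or row to a line. play_rows: Moves the arm, as the interface text tells. Its arguments: {"type":"object","properties":{"dp":{"type":"array"},"rotation":{"type":"array"},"jaw":{"type":"number"},"grip_force":{"type":"number"}},"required":["dp","rotation"]}

```bash
mkdir -p pics
cat > h.py <<'E'
import numpy as np, cv2
from workcell import manip
def grab(n):
    f=manip.grab_frame(n); np.savez(f'{n}.npz',**f); return f
def cloud(f):
    z=f['range_z']; v,u=np.indices(z.shape); K=f['mtx']; 
    p=np.stack([(u-K[0,2])/K[0,0]*z,(v-K[1,2])/K[1,1]*z,z],-1)
    T=f['world_from_camera']; w=p@T[:3,:3].T+T[:3,3]; w[z==0]=np.nan; return w
E
python3 - <<'E'
from h import *
s=manip.get_state(); print(s['eef_pos'],np.round(s['tool_rot'],3),s['time_s'],s['width'])
for n in('top','side'):
    f=grab(n); cv2.imwrite(f'pics/{n}0.png',f['img'][...,::-1]); print(n,np.round(f['world_from_camera'],3).tolist(),f['mtx'][0,0])
E
```

```text
[0.28283841 0.61222135 0.23033319] [[-0.908  0.419 -0.001]
 [ 0.419  0.908 -0.002]
 [-0.    -0.002 -1.   ]] 0.0 1.003235247471721
top [[0.049, -0.975, 0.218, 0.415], [-0.999, -0.05, 0.005, 0.041], [0.006, -0.218, -0.976, 1.215], [0.0, 0.0, 0.0, 1.0]] 501.9969148165854
side [[0.972, -0.135, 0.192, 0.497], [-0.234, -0.517, 0.823, -0.642], [-0.012, -0.845, -0.534, 0.567], [0.0, 0.0, 0.0, 1.0]] 391.4475642020061
```

View pics/top0.png

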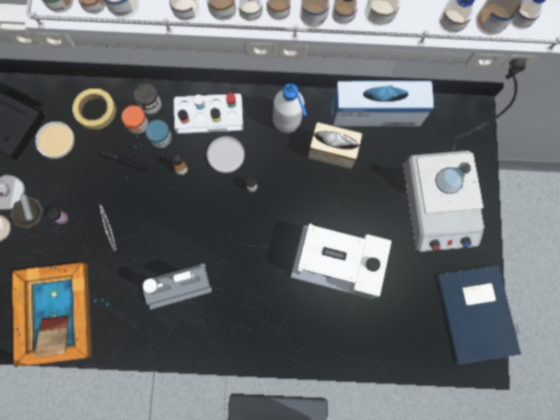

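View pics/side0.png

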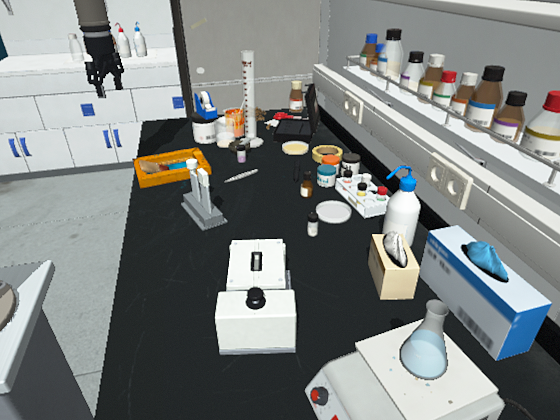

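The top view shows the reader's slot at (334,253), the plunger at (373,265), the round knob at (150,286) and the rectangular grip at (183,277). The vial is probably the dark cap at (251,184). The side view agrees. Next I'll measure these from depth.

```bash
cat > m.py <<'E'
from h import *
f=dict(np.load('top.npz')); w=cloud(f); h=w[...,2]; img=f['img'].astype(int); br=img.min(-1)
v,u=np.indices(h.shape)
def box(a,b,c,d): return (u>=a)&(u<=b)&(v>=c)&(v<=d)
def rep(n,m):
    p=w[m]; r=cv2.minAreaRect(p[:,:2].astype(np.float32)*1000); print(n,m.sum(),np.round(np.median(p,0),4),'rect c',np.round(r[0],1),'size',np.round(r[1],1),'ang',round(r[2],2))
rep('plunger',box(360,388,250,280)&(h>.110)&(h<.13))
rep('housing',box(350,400,225,300)&(h>.088)&(h<.1))
rep('deck',box(290,365,220,300)&(h>.1015)&(h<.1075))
rep('reader',box(285,400,215,305)&(h>.085)&(h<.108))
rep('lips/dark',box(318,350,240,265)&(img.max(-1)<90))
rep('rectgrip',box(165,200,262,295)&(h>.12))
rep('knob',box(135,163,270,300)&(h>.12))
rep('stand',box(135,220,255,315)&(h>.026)&(h<.036))
rep('vial?',box(240,262,170,200)&(h>.045))
rep('brown?',box(170,192,150,182)&(h>.035))
g=dict(np.load('side.npz')); w=cloud(g); h=w[...,2]; img=g['img'].astype(int)
print('side')
rep('plunger',box(235,275,280,315)&(h>.112)&(h<.13)); rep('deck',box(220,295,230,295)&(h>.1015)&(h<.1075))
rep('rectgrip',box(194,215,160,190)&(h>.12)); rep('knob',box(180,201,150,180)&(h>.12))
rep('standtop',box(175,235,180,230)&(h>.026)&(h<.036))
rep('vial',box(300,325,205,240)&(h>.048))
E
python3 m.py
```

```text
plunger 123 [ 0.5631 -0.1797  0.1191] rect c [ 563.1 -179.9] size [25.8 24.4] ang 35.65
housing 1336 [ 0.5573 -0.1793  0.0956] rect c [ 564.3 -177.8] size [ 65.5 130.8] ang 78.58
deck 1876 [ 0.584  -0.0882  0.1053] rect c [582.7 -89.3] size [133.6 100.8] ang 78.09
reader 3531 [ 0.5757 -0.1301  0.1035] rect c [ 576.8 -116.7] size [190.3 131.2] ang 78.58
lips/dark 17 [ 0.5838 -0.0923  0.1086] rect c [582.5 -92.3] size [47.7 12.4] ang 78.33
rectgrip 135 [0.5111 0.2337 0.1413] rect c [511.7 234.8] size [14.4 36. ] ang 18.04
knob 152 [0.489  0.2999 0.1411] rect c [489.2 300.6] size [26.  26.7] ang 79.85
stand 906 [0.4975 0.2662 0.0315] rect c [500.7 268.3] size [ 50.6 150.4] ang 18.84
vial? 95 [0.7539 0.1048 0.0571] rect c [754.3 104.6] size [24.5 24.8] ang 43.32
brown? 163 [0.7899 0.2818 0.0542] rect c [791.8 283.2] size [29.6 30.7] ang 31.01
side
plunger 189 [ 0.561 -0.185  0.119] rect c [ 561.3 -183.1] size [25.9 25.8] ang 27.98
deck 2324 [ 0.5789 -0.0998  0.1059] rect c [580.8 -88.1] size [133.6  99.9] ang 78.24
rectgrip 143 [0.5074 0.2291 0.1357] rect c [503.5 256.7] size [16.7 89.4] ang 14.95
knob 156 [0.4928 0.2896 0.1377] rect c [499.8 269.5] size [27.1 93.5] ang 24.19
standtop 460 [0.4969 0.2429 0.0318] rect c [497.6 266.6] size [ 50.9 155.7] ang 19.21
vial 73 [0.7514 0.0989 0.0566] rect c [752.2 103. ] size [23.7 22.2] ang 81.87
```

Request:
{"fn": "play_rows", "kwargs": {
  "dp": [
    [-58.6, -60.3, 1],
    [-58.6, -60.3, 1],
    [-58.6, -60.3, 1],
    [-58.6, -60.3, 1],
    [-58.6, -60.3, 1],
    [-58.6, -60.3, 1],
    [-58.6, -60.3, 1],
    [-58.6, -60.3, 1],
    [-58.6, -60.3, 1],
    [-58.6, -60.3, 1]
  ],
  "rotation": [
    [0, 0, 8],
    [0, 0, 16],
    [0, 0, 24],
    [0, 0, 32],
    [0, 0, 40],
    [0, 0, 48],
    [0, 0, 56],
    [0, 0, 64],
    [0, 0, 72],
    [0, 0, 77]
  ],
  "jaw": -1
}}

```text
time_s: 1.1
eef_pos: [0.4491, 0.1392, 0.2253]
tool_rot: [[0.209, 0.978, -0.0], [0.978, -0.209, 0.0], [0.0, -0.0, -1.0]]
force: [1.0, 0.4, 0.1]
width: 0.002
grasp_force: 0.0
```

```bash
cat >> h.py <<'E'
def to(x,y,z,yaw=None):
    "cm / deg from the measured pose"
    s=manip.get_state(); R=np.array(s['tool_rot']); p=np.array(s['eef_pos'])
    print('t',s['time_s'],'pos',np.round(p,4),'yaw y',round(np.degrees(np.arctan2(R[1,1],R[0,1])),2),'tilt',np.round(R[:,2],4),'F',np.round(s['force'],1),'w',round(s['width'],3),'g',np.round(s['grasp_force'],1))
    print('dp cm',np.round(R.T@(np.array([x,y,z])-p)*100,2))
    if yaw is not None: 
        d=np.radians(yaw); T=np.array([[np.sin(d),np.cos(d),0],[-np.cos(d),np.sin(d),0],[0,0,-1]])
        from scipy.spatial.transform import Rotation as Ro
        print('rot deg',np.round(Ro.from_matrix(R.T@T).as_rotvec(degrees=True),2))
E
python3 -c "
from h import *
to(.5625,-.181,.2,-11.8)"
```

```text
t 1.1 pos [0.4491 0.1392 0.2253] yaw y -12.07 tilt [-0.e+00  4.e-04 -1.e+00] F [1.  0.4 0.1] w 0.002 g 0.0
dp cm [-28.94  17.79   2.52]Traceback (most recent call last):
  File "<string>", line 3, in <module>
    to(.5625,-.181,.2,-11.8)
    ~~^^^^^^^^^^^^^^^^^^^^^^
  File "h.py", line 17, in to
    print('rot deg',np.round(Ro.from_matrix(R.T@T).as_rotvec(degrees=True),2))
                             ~~~~~~~~~~~~~~^^^^^^^
  File "scipy/spatial/transform/_rotation.pyx", line 1143, in scipy.spatial.transform._rotation.Rotation.from_matrix
ValueError: Non-positive determinant (left-handed or null coordinate frame) in rotation matrix 0: [[-9.99988434e-01  4.79565299e-03 -3.65604072e-04]
 [ 4.79560902e-03  9.99988494e-01  1.21041038e-04]
 [-3.66180336e-04 -1.19286344e-04  9.99999926e-01]].
```

Request:
{"fn": "play_rows", "kwargs": {
  "dp": [
    [-28.9, 17.8, 2.5],
    [-28.9, 17.8, 2.5],
    [-28.9, 17.8, 2.5],
    [-28.9, 17.8, 2.5],
    [-28.9, 17.8, 2.5],
    [-28.9, 17.8, 2.5],
    [-28.9, 17.8, 2.5],
    [-28.9, 17.8, 2.5],
    [-28.9, 17.8, 2.5],
    [-28.9, 17.8, 2.5]
  ],
  "rotation": [
    [0, 0, 0],
    [0, 0, 0],
    [0, 0, 0],
    [0, 0, 0],
    [0, 0, 0],
    [0, 0, 0],
    [0, 0, 0],
    [0, 0, 0],
    [0, 0, 0],
    [0, 0, 0]
  ]
}}

```text
time_s: 2.1
eef_pos: [0.5639, -0.1767, 0.1999]
tool_rot: [[0.203, 0.979, -0.001], [0.979, -0.203, 0.001], [0.001, -0.001, -1.0]]
force: [0.7, -0.0, -0.1]
width: 0.001
grasp_force: 0.0
```

```bash
sed -i 's/\[\[np.sin(d),np.cos(d),0\],\[-np.cos(d),np.sin(d),0\]/[[-np.sin(d),np.cos(d),0],[np.cos(d),np.sin(d),0]/' h.py
python3 -c "
from h import *
to(.5625,-.181,.122,-11.8)
f=grab('wrist'); cv2.imwrite('pics/w1.png',f['img'][...,::-1]); print(f['mtx'],np.round(f['world_from_camera'],3))"
```

```text
t 2.1 pos [ 0.5639 -0.1767  0.1999] yaw y -11.72 tilt [-9.0e-04  1.1e-03 -1.0e+00] F [ 0.7 -0.  -0.1] w 0.001 g 0.0
dp cm [-0.45 -0.05  7.79]
rot deg [-0.06 -0.05  0.08]
[[325.1922621    0.         277.43056572]
 [  0.         325.1922621  213.02966272]
 [  0.           0.           1.        ]] [[ 0.979 -0.193 -0.061  0.579]
 [-0.202 -0.937 -0.285 -0.104]
 [-0.002  0.292 -0.956  0.343]
 [ 0.     0.     0.     1.   ]]
```

View pics/w1.png

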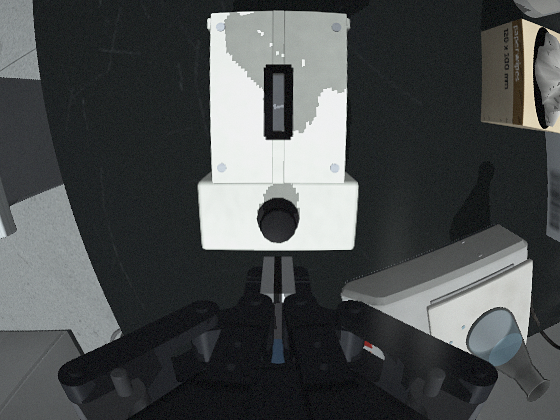

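The wrist view shows the slot centred near (278,102), its lips spanning 264–292 × 65–139, and the plunger head at (278,219), directly ahead. I'll refine the slot from this image.

```bash
cat >> h.py <<'E'
def ray(f,u,v,z):
    K=f['mtx']; d=(np.array([u,v])-K[:2,2])/K[0,0]; r=np.hypot(*d)+1e-12
    c=np.r_[np.sin(r)*d/r,np.cos(r)]; T=f['world_from_camera']; w=T[:3,:3]@c; return T[:3,3]+w*(z-T[2,3])/w[2]
E
python3 - <<'E'
from h import *
f=dict(np.load('wrist.npz')); g=f['img'].max(-1)
n,l,st,ce=cv2.connectedComponentsWithStats((g<75).astype(np.uint8))
for seed,z in (((266,102),.110),((278,219),.119)):
    k=l[seed[1],seed[0]]; v,u=np.nonzero(l==k)
    P=np.array([ray(f,a,b,z)[:2] for a,b in zip(u,v)],np.float32)*1000
    r=cv2.minAreaRect(P); print(len(u),u.min(),u.max(),v.min(),v.max(),r)
for p in [(221,27),(335,27),(222,168),(334,168)]: print(p,np.round(ray(f,*p,.105)*1000,1))
E
```

```text
1480 264 292 65 139 ((581.5663452148438, -93.49634552001953), (53.45865249633789, 19.87661361694336), 78.17761993408203)
1444 257 298 198 242 ((564.054443359375, -176.42864990234375), (33.66212463378906, 29.775163650512695), 78.36388397216797)
(221, 27) [552.7 -28.2 105. ]
(335, 27) [633.9 -45.  105. ]
(222, 168) [ 530.9 -132.3  105. ]
(334, 168) [ 612.7 -149.2  105. ]
```

Request:
{"fn": "play_rows", "kwargs": {
  "dp": [
    [-0.45, 0, 3],
    [-0.45, 0, 6],
    [-0.45, 0, 7.6],
    [-0.45, 0, 8.1],
    [-0.45, 0, 8.5],
    [-0.45, 0, 8.9],
    [-0.45, 0, 9.2],
    [-0.45, 0, 9.4],
    [-0.45, 0, 9.4],
    [-0.45, 0, 9.4]
  ],
  "rotation": [
    [0, 0, 0],
    [0, 0, 0],
    [0, 0, 0],
    [0, 0, 0],
    [0, 0, 0],
    [0, 0, 0],
    [0, 0, 0],
    [0, 0, 0],
    [0, 0, 0],
    [0, 0, 0]
  ]
}}

```text
time_s: 3.15
eef_pos: [0.564, -0.1824, 0.1069]
tool_rot: [[0.204, 0.979, 0.001], [0.979, -0.204, 0.0], [0.001, 0.001, -1.0]]
force: [0.4, 2.2, 4.4]
width: -0.003
grasp_force: 2.4
```

Request:
{"fn": "play_rows", "kwargs": {
  "dp": [
    [0, 0, 0.15],
    [0, 0, 0.3],
    [0, 0, 0.3],
    [0, 0, 0.3]
  ],
  "rotation": [
    [0, 0, 0],
    [0, 0, 0],
    [0, 0, 0],
    [0, 0, 0]
  ]
}}

```text
time_s: 3.55
eef_pos: [0.5642, -0.1824, 0.1063]
tool_rot: [[0.205, 0.979, 0.002], [0.979, -0.205, 0.002], [0.002, 0.002, -1.0]]
force: [-7.3, 6.8, 27.0]
width: 0.002
grasp_force: 13.4
```

Request:
{"fn": "play_rows", "kwargs": {
  "dp": [
    [0, 0, -5],
    [0, 0, -10],
    [39.7, -13.5, -11],
    [39.7, -13.5, -11],
    [39.7, -13.5, -11],
    [39.7, -13.5, -11],
    [39.7, -13.5, -11],
    [39.7, -13.5, -11],
    [39.7, -13.5, -11],
    [39.7, -13.5, -11]
  ],
  "rotation": [
    [0, 0, 0],
    [0, 0, 0],
    [0, 0, -6],
    [0, 0, -12],
    [0, 0, -18],
    [0, 0, -24],
    [0, 0, -30.6],
    [0, 0, -30.6],
    [0, 0, -30.6],
    [0, 0, -30.6]
  ],
  "jaw": 0.2
}}

```text
time_s: 4.55
eef_pos: [0.5144, 0.2158, 0.213]
tool_rot: [[-0.322, 0.947, 0.001], [0.947, 0.322, -0.0], [-0.0, 0.001, -1.0]]
force: [1.6, -0.5, 1.0]
width: 0.6
grasp_force: 0.0
```

```bash
python3 -c "
from h import *
to(.5115,.2347,.2,18.8)"
```

```text
t 4.55 pos [0.5144 0.2158 0.213 ] yaw y 18.76 tilt [ 9.e-04 -1.e-04 -1.e+00] F [ 1.6 -0.5  1. ] w 0.6 g 0.0
dp cm [1.89 0.34 1.3 ]
rot deg [ 0.05  0.02 -0.04]
```

Request:
{"fn": "play_rows", "kwargs": {
  "dp": [
    [0, 0, 0],
    [0, 0, 0],
    [0, 0, 0]
  ],
  "rotation": [
    [0, 0, 0],
    [0, 0, 0],
    [0, 0, 0]
  ]
}}

```text
time_s: 4.85
eef_pos: [0.515, 0.2127, 0.2127]
tool_rot: [[-0.32, 0.947, 0.0], [0.947, 0.32, -0.001], [-0.001, -0.0, -1.0]]
force: [0.8, -1.1, -1.5]
width: 0.6
grasp_force: 0.0
```

```bash
python3 -c "
from h import *
to(.5115,.2347,.1045,18.8)
f=grab('wrist'); cv2.imwrite('pics/w2.png',f['img'][...,::-1])"
```

```text
t 4.85 pos [0.515  0.2127 0.2127] yaw y 18.69 tilt [ 1.e-04 -1.e-03 -1.e+00] F [ 0.8 -1.1 -1.5] w 0.6 g 0.0
dp cm [ 2.21  0.38 10.82]
rot deg [-0.01  0.06 -0.11]
```

View pics/w2.png

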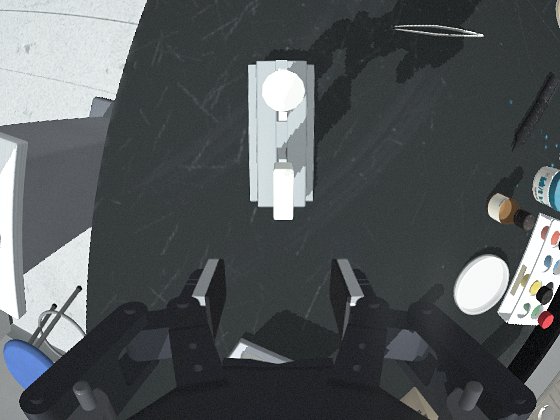

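The wrist view shows the flat grip at about (274–293, 163–220), with the knob behind it at (284,90). The open fingers straddle the grip's line.

Run:
```python
from h import *
f=dict(np.load('wrist.npz')); g=f['img'].min(-1)
m=(g>225).astype(np.uint8); m[:158]=0; m[225:]=0; m[:,:265]=0; m[:,300:]=0
n,l,st,ce=cv2.connectedComponentsWithStats(m); k=1+np.argmax(st[1:,4]); v,u=np.nonzero(l==k)
print(st[k]); P=np.array([ray(f,a,b,.141)[:2] for a,b in zip(u,v)],np.float32)*1000; print(cv2.minAreaRect(P))
print(ray(f,284,90,.141))
```

```text
[ 273  169   21   51 1012]
((511.53955078125, 234.5994415283203), (13.487460136413574, 35.10601043701172), 18.55323600769043)
[0.48952736 0.30108121 0.141     ]
```

Request:
{"fn": "play_rows", "kwargs": {
  "dp": [
    [2.2, 0.4, 0],
    [2.2, 0.4, 2],
    [2.2, 0.4, 4],
    [2.2, 0.4, 6],
    [2.2, 0.4, 8],
    [2.2, 0.4, 9.5],
    [2.2, 0.4, 10.4],
    [2.2, 0.4, 10.8],
    [2.2, 0.4, 10.8],
    [2.2, 0.4, 10.8]
  ],
  "rotation": [
    [0, 0, 0],
    [0, 0, 0],
    [0, 0, 0],
    [0, 0, 0],
    [0, 0, 0],
    [0, 0, 0],
    [0, 0, 0],
    [0, 0, 0],
    [0, 0, 0],
    [0, 0, 0]
  ]
}}

```text
time_s: 5.9
eef_pos: [0.5119, 0.2364, 0.1056]
tool_rot: [[-0.322, 0.947, 0.001], [0.947, 0.322, 0.001], [0.0, 0.001, -1.0]]
force: [0.4, -0.1, 0.3]
width: 0.598
grasp_force: 0.0
```

```bash
python3 -c "
from h import *
to(.5115,.2346,.1045,18.6)"
```

```text
t 5.9 pos [0.5119 0.2364 0.1056] yaw y 18.77 tilt [ 1.e-03  5.e-04 -1.e+00] F [ 0.4 -0.1  0.3] w 0.598 g 0.0
dp cm [-0.16 -0.1   0.11]
rot deg [ 0.06 -0.01  0.17]
```

Well aligned; close.

Request:
{"fn": "play_rows", "kwargs": {
  "dp": [
    [-0.15, -0.1, 0.1],
    [-0.15, -0.1, 0.1],
    [-0.15, -0.1, 0.1],
    [-0.15, -0.1, 0.1],
    [-0.15, -0.1, 0.1],
    [-0.15, -0.1, 0.1],
    [-0.15, -0.1, 0.1],
    [-0.15, -0.1, 0.1]
  ],
  "rotation": [
    [0, 0, 0],
    [0, 0, 0],
    [0, 0, 0],
    [0, 0, 0],
    [0, 0, 0],
    [0, 0, 0],
    [0, 0, 0],
    [0, 0, 0]
  ],
  "jaw": -1,
  "grip_force": 60
}}

```text
time_s: 6.7
eef_pos: [0.5113, 0.2349, 0.1043]
tool_rot: [[-0.322, 0.947, 0.001], [0.947, 0.322, 0.0], [0.0, 0.001, -1.0]]
force: [-1.5, 1.0, 4.5]
width: 0.154
grasp_force: 59.2
```

Request:
{"fn": "play_rows", "kwargs": {
  "dp": [
    [0, 0, -0.5],
    [0, 0, -1.5],
    [0, 0, -3],
    [0, 0, -5],
    [0, 0, -7.5],
    [0, 0, -10],
    [0, 0, -12.5],
    [0, 0, -14.6],
    [0, 0, -14.6],
    [0, 0, -14.6]
  ],
  "rotation": [
    [0, 0, 0],
    [0, 0, 0],
    [0, 0, 0],
    [0, 0, 0],
    [0, 0, 0],
    [0, 0, 0],
    [0, 0, 0],
    [0, 0, 0],
    [0, 0, 0],
    [0, 0, 0]
  ]
}}

```text
time_s: 7.7
eef_pos: [0.5106, 0.2347, 0.2499]
tool_rot: [[-0.322, 0.947, 0.0], [0.947, 0.322, 0.0], [0.0, 0.0, -1.0]]
force: [0.2, 1.1, -1.5]
width: 0.154
grasp_force: 58.8
```

```bash
python3 -c "
from h import *
to(.5815,-.0933,.25,-11.8)"
```

```text
t 7.7 pos [0.5106 0.2347 0.2499] yaw y 18.8 tilt [ 0.e+00  3.e-04 -1.e+00] F [ 0.2  1.1 -1.5] w 0.154 g 58.8
dp cm [-3.333e+01 -3.860e+00 -2.000e-02]
rot deg [ 0.00e+00 -2.00e-02  3.06e+01]
```

Request:
{"fn": "play_rows", "kwargs": {
  "dp": [
    [-1, -0.1, 0],
    [-3, -0.3, 0],
    [-6.5, -0.8, 0],
    [-10, -1.2, 0],
    [-14, -1.6, 0],
    [-18, -2.1, 0],
    [-22, -2.5, 0],
    [-26, -3, 0],
    [-29, -3.4, 0],
    [-31.5, -3.7, 0]
  ],
  "rotation": [
    [0, 0, 1],
    [0, 0, 3],
    [0, 0, 6],
    [0, 0, 9.5],
    [0, 0, 13],
    [0, 0, 16.5],
    [0, 0, 20],
    [0, 0, 24],
    [0, 0, 28],
    [0, 0, 30.6]
  ]
}}

```text
time_s: 8.7
eef_pos: [0.5762, -0.0802, 0.2493]
tool_rot: [[0.213, 0.977, -0.001], [0.977, -0.213, -0.001], [-0.002, -0.001, -1.0]]
force: [-0.4, 0.8, -1.6]
width: 0.157
grasp_force: 58.7
```

Request:
{"fn": "play_rows", "kwargs": {
  "dp": [
    [-0.9, 0.5, 0],
    [-1.4, 0.8, 0],
    [-1.6, 0.9, 0],
    [-1.6, 0.9, 0],
    [-1.6, 0.9, 0]
  ],
  "rotation": [
    [0, 0, 0],
    [0, 0, 0],
    [0, 0, 0],
    [0, 0, 0],
    [0, 0, 0]
  ]
}}

```text
time_s: 9.2
eef_pos: [0.5829, -0.0915, 0.2497]
tool_rot: [[0.202, 0.979, -0.0], [0.979, -0.202, 0.001], [0.001, -0.0, -1.0]]
force: [0.6, -0.2, -2.0]
width: 0.153
grasp_force: 58.7
```

```bash
python3 -c "
from h import *
to(.5815,-.0933,.25,-11.8)
for n in ('wrist','side'):
    f=grab(n); cv2.imwrite(f'pics/{n}3.png',f['img'][...,::-1] if n=='wrist' else cv2.resize(f['img'][100:340,150:370,::-1],None,fx=2.5,fy=2.5))
f=grab('top')"
```

```text
t 9.2 pos [ 0.5829 -0.0915  0.2497] yaw y -11.68 tilt [-3.e-04  6.e-04 -1.e+00] F [ 0.6 -0.2 -2. ] w 0.153 g 58.7
dp cm [-0.2  -0.1  -0.03]
rot deg [-0.02 -0.03  0.12]
```

View pics/wrist3.png

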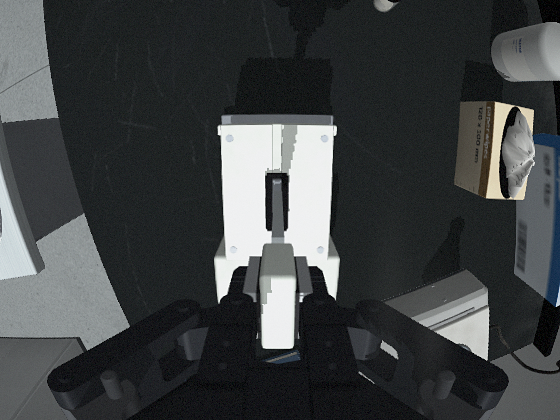

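View pics/side3.png

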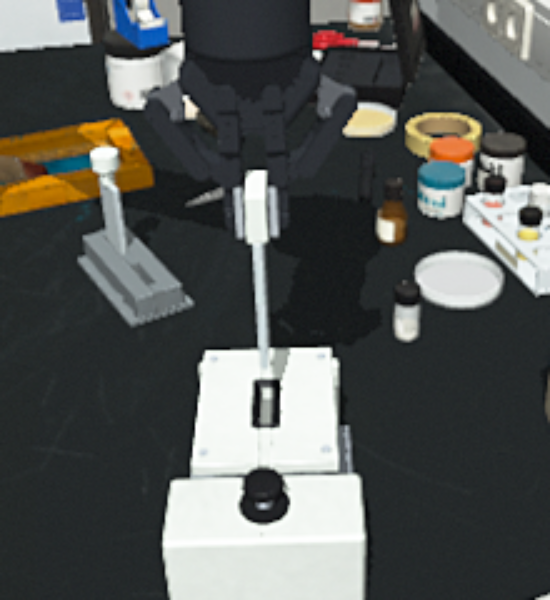

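The plate hangs upright over the reader: blade tip at about (277,180) in the wrist view, slot mouth at (265–288, 173–230), and the plunger is up again. I'll check the tip against the slot.

Run:
```python
from h import *
f=dict(np.load('wrist.npz')); g=f['img'].max(-1)
for v in (170,174,176,178,180,182,186,194,202): print(v,g[v,260:294].tolist())
a=np.radians(-11.8); ex=np.array([np.cos(a),np.sin(a)]); ey=np.array([-ex[1],ex[0]]); s=np.array([.5815,-.0933])
L=lambda u,v,z:np.round(np.array([ex@(ray(f,u,v,z)[:2]-s),ey@(ray(f,u,v,z)[:2]-s)])*1000,1)
for p in ((264.5,200,.11),(288.5,200,.11),(276,173,.11),(276,179,.151),(273,185,.151),(282,185,.151)): print(p,L(*p))
p=manip.get_state()['eef_pos'][:2]; print('tcp',ex@(p-s)*1000,ey@(p-s)*1000)
```

```text
170 [240, 240, 241, 241, 243, 238, 243, 164, 169, 170, 168, 169, 142, 167, 166, 166, 168, 170, 168, 172, 242, 151, 181, 168, 171, 167, 162, 163, 176, 246, 243, 241, 239, 239]
174 [240, 241, 242, 242, 250, 162, 133, 17, 24, 28, 28, 16, 27, 27, 25, 27, 23, 24, 28, 23, 25, 29, 15, 11, 18, 17, 44, 131, 176, 240, 242, 241, 239, 241]
176 [241, 241, 241, 243, 255, 46, 11, 21, 29, 28, 33, 30, 31, 33, 31, 29, 22, 32, 35, 29, 19, 29, 24, 23, 15, 17, 11, 11, 71, 185, 247, 242, 239, 239]
178 [240, 240, 241, 243, 255, 49, 20, 29, 27, 27, 28, 25, 39, 44, 43, 40, 50, 48, 50, 45, 44, 16, 22, 12, 15, 26, 25, 26, 74, 187, 247, 242, 239, 239]
180 [240, 241, 240, 243, 255, 46, 33, 22, 31, 25, 30, 28, 73, 134, 132, 107, 103, 107, 103, 111, 129, 71, 12, 12, 19, 18, 17, 22, 71, 187, 246, 241, 239, 239]
182 [242, 240, 240, 244, 255, 71, 10, 29, 28, 23, 30, 26, 82, 152, 163, 163, 171, 170, 165, 167, 141, 83, 18, 10, 24, 22, 22, 25, 92, 220, 245, 241, 242, 241]
186 [239, 241, 241, 243, 253, 72, 16, 25, 26, 30, 27, 27, 68, 112, 107, 104, 103, 105, 106, 106, 108, 62, 30, 20, 19, 21, 17, 33, 119, 251, 242, 240, 240, 239]
194 [241, 241, 241, 242, 249, 137, 9, 28, 28, 28, 27, 29, 82, 111, 97, 101, 98, 95, 94, 97, 97, 99, 41, 25, 27, 22, 28, 26, 117, 252, 244, 240, 239, 240]
202 [240, 240, 240, 243, 252, 91, 19, 20, 24, 25, 19, 34, 80, 106, 98, 100, 102, 97, 99, 98, 102, 98, 81, 21, 26, 17, 25, 28, 117, 253, 242, 240, 240, 240]
(264.5, 200, 0.11) [-10.7   2.3]
(288.5, 200, 0.11) [10.9  2.3]
(276, 173, 0.11) [-0.4 26.9]
(276, 179, 0.151) [-0.1 29.5]
(273, 185, 0.151) [-2.4 24.8]
(282, 185, 0.151) [ 4.4 24.9]
tcp 1.118150770104082 1.621599864792858
```

Run:
```python
from h import *
a=np.radians(-11.8); ex=np.array([np.cos(a),np.sin(a)]); ey=np.array([-ex[1],ex[0]]); s=np.array([.5815,-.0933])
f=dict(np.load('side.npz')); w=cloud(f)
X=(w[...,:2]-s)@ex*1000; Y=(w[...,:2]-s)@ey*1000; Z=w[...,2]*1000
v,u=np.indices(X.shape); m=(u>240)&(u<270)&(v>165)&(v<262)&(abs(X)<12)&(abs(Y)<40)&(Z>120)
for r in range(165,262,6):
    k=m[r]; 
    if k.any(): print(r,k.sum(),'x',np.round([X[r][k].min(),X[r][k].max()],1),'y',np.round(np.median(Y[r][k]),1),'z',np.round(np.median(Z[r][k]),1))
f=dict(np.load('wrist.npz')); R=f['range_z']; T=f['world_from_camera']; K=f['mtx']
for p in ((277,182),(277,186),(277,194),(277,210),(277,225),(277,235),(277,250),(277,270),(277,300),(277,340)):
    d=(np.array(p)-K[:2,2])/K[0,0]; r=np.hypot(*d); c=np.r_[np.tan(r)*d/r,1]*R[p[1],p[0]]; q=T[:3,:3]@c+T[:3,3]
    print(p,np.round([ex@(q[:2]-s)*1000,ey@(q[:2]-s)*1000,q[2]*1000],1))
```

```text
171 16 x [-11.3  11.9] y 4.7 z 287.5
177 16 x [-11.9  11.4] y -12.9 z 286.0
183 15 x [-11.  11.] y -15.6 z 277.0
189 15 x [-11.8  10.6] y -15.5 z 266.4
195 9 x [-7.1  5.6] y -16.7 z 255.8
201 5 x [-2.7  2.4] y -17.0 z 245.1
207 5 x [-3.3  2.5] y -17.9 z 234.4
213 4 x [-2.2  2.4] y -18.1 z 223.0
219 5 x [-2.7  2.4] y -19.1 z 211.9
225 5 x [-3.3  2.4] y -19.1 z 200.0
231 4 x [-2.4  2.4] y -17.7 z 186.9
237 4 x [-2.9  2.1] y -17.8 z 174.4
243 4 x [-3.5  1.7] y -18.5 z 162.3
(277, 182) [ 0.4 -0.5 15.1]
(277, 186) [ 0.4 -5.2 16. ]
(277, 194) [  0.7  21.4 166. ]
(277, 210) [  0.8  21.6 207. ]
(277, 225) [  0.8  21.7 234.7]
(277, 235) [  0.9  21.7 249.1]
(277, 250) [  0.9  20.  263.1]
(277, 270) [  1.   19.6 281.3]
(277, 300) [  1.    9.4 286.8]
(277, 340) [  1.1 -10.9 286.4]
```

Request:
{"fn": "play_rows", "kwargs": {
  "dp": [
    [-0.15, -0.1, 0],
    [-0.15, -0.1, 1],
    [-0.15, -0.1, 2],
    [-0.15, -0.1, 3],
    [-0.15, -0.1, 3.5],
    [-0.15, -0.1, 3.5],
    [-0.15, -0.1, 3.5],
    [-0.15, -0.1, 3.5]
  ],
  "rotation": [
    [0, 0, 0],
    [0, 0, 0],
    [0, 0, 0],
    [0, 0, 0],
    [0, 0, 0],
    [0, 0, 0],
    [0, 0, 0],
    [0, 0, 0]
  ]
}}

```text
time_s: 10.15
eef_pos: [0.582, -0.0943, 0.2153]
tool_rot: [[0.205, 0.979, 0.001], [0.979, -0.205, -0.0], [0.0, 0.001, -1.0]]
force: [0.2, 0.9, -2.0]
width: 0.161
grasp_force: 58.8
```

Run:
```python
from h import *
to(.5815,-.0933,.25,-11.8)
a=np.radians(-11.8); ex=np.array([np.cos(a),np.sin(a)]); ey=np.array([-ex[1],ex[0]]); s=np.array([.5815,-.0933])
f=grab('wrist'); cv2.imwrite('pics/w4.png',cv2.resize(f['img'][150:260,220:335,::-1],None,fx=5,fy=5,interpolation=cv2.INTER_NEAREST))
p=manip.get_state()['eef_pos'][:2]; print('tcp',ex@(p-s)*1000,ey@(p-s)*1000)
```

```text
t 10.15 pos [ 0.582  -0.0943  0.2153] yaw y -11.8 tilt [ 8.e-04 -1.e-04 -1.e+00] F [ 0.2  0.9 -2. ] w 0.161 g 58.8
dp cm [ 0.09 -0.06 -3.47]
rot deg [ 0.05 -0.   -0.  ]
tcp 0.6113775973948519 -0.8565546301031626
```

View pics/w4.png

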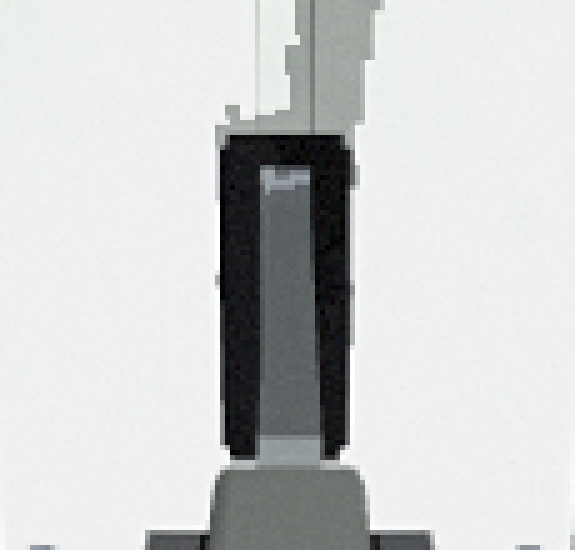

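The crop shows the blade at x≈285, centred between the lips at 220–352. Lowering slowly into the slot.

Request:
{"fn": "play_rows", "kwargs": {
  "dp": [
    [0.05, -0.05, 0.4],
    [0.05, -0.05, 0.8],
    [0.05, -0.05, 1.2],
    [0.05, -0.05, 1.6],
    [0.05, -0.05, 1.9],
    [0.05, -0.05, 2.2],
    [0.05, -0.05, 2.5],
    [0.05, -0.05, 2.8],
    [0.05, -0.05, 2.8]
  ],
  "rotation": [
    [0, 0, 0],
    [0, 0, 0],
    [0, 0, 0],
    [0, 0, 0],
    [0, 0, 0],
    [0, 0, 0],
    [0, 0, 0],
    [0, 0, 0],
    [0, 0, 0]
  ]
}}

```text
time_s: 11.1
eef_pos: [0.581, -0.0935, 0.1864]
tool_rot: [[0.205, 0.979, -0.001], [0.979, -0.205, 0.0], [-0.0, -0.001, -1.0]]
force: [0.4, 0.6, -0.9]
width: 0.156
grasp_force: 58.8
```

Request:
{"fn": "play_rows", "kwargs": {
  "dp": [
    [0, 0, 0.6],
    [0, 0, 1.2],
    [0, 0, 1.8],
    [0, 0, 2.4],
    [0, 0, 3],
    [0, 0, 3.6],
    [0, 0, 4.2],
    [0, 0, 4.8],
    [0, 0, 5.2],
    [0, 0, 5.2]
  ],
  "rotation": [
    [0, 0, 0],
    [0, 0, 0],
    [0, 0, 0],
    [0, 0, 0],
    [0, 0, 0],
    [0, 0, 0],
    [0, 0, 0],
    [0, 0, 0],
    [0, 0, 0],
    [0, 0, 0]
  ]
}}

```text
time_s: 12.1
eef_pos: [0.5808, -0.0935, 0.1342]
tool_rot: [[0.205, 0.979, -0.001], [0.979, -0.205, 0.0], [-0.0, -0.001, -1.0]]
force: [0.4, -0.5, -0.9]
width: 0.158
grasp_force: 58.8
```

Request:
{"fn": "play_rows", "kwargs": {
  "dp": [
    [0, 0, 0],
    [0, 0, 0],
    [0, 0, 0],
    [0, 0, 0],
    [0, 0, 0]
  ],
  "rotation": [
    [0, 0, 0],
    [0, 0, 0],
    [0, 0, 0],
    [0, 0, 0],
    [0, 0, 0]
  ]
}}

```text
time_s: 12.6
eef_pos: [0.5813, -0.0935, 0.135]
tool_rot: [[0.204, 0.979, 0.0], [0.979, -0.204, 0.0], [0.0, 0.0, -1.0]]
force: [1.1, -1.0, -1.2]
width: 0.156
grasp_force: 58.8
```

Run:
```python
from h import *
to(.5815,-.0933,.1335,-11.8)
f=grab('side'); cv2.imwrite('pics/s5.png',cv2.resize(f['img'][100:360,150:370,::-1],None,fx=2.2,fy=2.2)); w=cloud(f)
Z=w[...,2]; d=np.hypot(w[...,0]-.5631,w[...,1]+.1815); print('plunger top',np.percentile(Z[(d<.011)&(Z>.1)],[50,95]))
f=grab('top'); w=cloud(f); v,u=np.indices(w.shape[:2])
m=(u>240)&(u<262)&(v>170)&(v<200)&(w[...,2]>.045); print('vial',np.median(w[m],0)); m=(u>135)&(u<163)&(v>270)&(v<300)&(w[...,2]>.12); print('knob',np.median(w[m],0))
```

```text
t 12.6 pos [ 0.5813 -0.0935  0.135 ] yaw y -11.79 tilt [ 3.e-04  1.e-04 -1.e+00] F [ 1.1 -1.  -1.2] w 0.156 g 58.8
dp cm [0.02 0.01 0.15]
rot deg [ 0.02 -0.01  0.01]
plunger top [0.1191085  0.12074141]
vial [0.75388375 0.1045741  0.0563314 ]
knob [0.48896855 0.29953339 0.14107771]
```

View pics/s5.png

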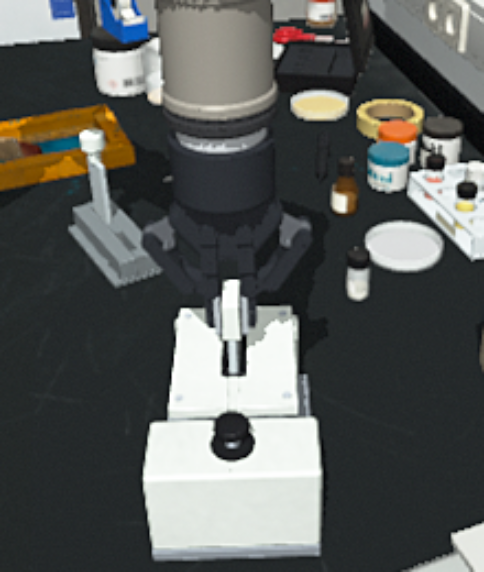

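The plate is in the slot with its tip about 36 mm up. It is still gripped, the plunger is up at 119 mm, and the other plate and vial haven't moved.

```bash
python3 -c "
from h import *
print(manip.finish_job())"
```

```text
the job is handed in; nothing more can be done
None
```

I pressed the plunger to its stop and let it come back up, then lowered the flat-grip plate into the reader slot and handed the job in at about 12.7 s with it still gripped, its tip about 36 mm up; no verdict was returned.

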